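Show which plug gauge checks which bore

ROBOT

A 7-joint arm with a two-finger parallel gripper is mounted at the origin on the work surface. World frame = base frame: x ahead of the robot, y to its left, z up, the work surface at z = 0. Lengths are in mm, angles in rad, forces in N, time in s.
With the tool pointing down it reaches from about 425 to 875 mm from the base axis. Payload 4.7 kg.
Tool frame: the origin (TCP) lies midway between the tips of the shut fingers; the grasp point (between the pads) lies 19 mm behind it; z points along the fingers, y is the direction in which the jaws open and shut (so a half turn about z gives the same grasp; the last joint's range is limited). The gripper opens to 85 mm and grips with 20 to 120 N. Pads are 22 mm wide; open, the fingers measure 114 mm over their backs; the gripper's body (76 mm by 85 mm) begins 54 mm behind the grasp point. The pads swing forward as they close: fully open they stand 13 mm farther back than shut.
Start: joints at [1.279, 0.321, -0.07, 1.45, 0.023, 1.371, -0.057], TCP at [195.666, -619.873, 200.449] pointing down, gripper open.
Joint ranges: [-2.86, 2.86], [-0.3, 2.09], [-1.38, 1.24], [0.06, 2.45], [-1.56, 4.7], [0.09, 2.05], [-2.69, 2.69]. Speed limits (rad/s): [2.57, 2.57, 3.14, 3.14, 3.14, 3.14, 3.14].

INTERFACE

Orientations are given as a unit quaternion [x, y, z, w].
In Python, from workcell import env gives the robot as it stands.
- The arm moves only by the shell command python3 -m jog 'ROWS' [FORCE]. ROWS is text: rows parted by semicolons, each of 7 numbers parted by spaces: the turn, a rotation vector about the tool's x, y, z in degrees, then the shift along the tool's x, y, z in mm, then the opening, from 0 (shut) to 1 (fully open). In form: ax ay az tx ty tz claw; .... A call has 1 to 8 rows; each row shifts and turns the commanded pose from where the row before left it, along the tool's axes as they then stand; what a row does not reach is not made up. A row lasts 1/8 s, in which the tool goes at most 62.5 mm and 10.7 degrees, less where a joint would pass 70% of its speed; a pose out of reach is approached as far as the arm can. A call is refused whole if a number of a shift passes 62.5 or a number of a turn 10.7, either way. A call with a gripper value outside its range is refused whole. The fingers move at their own pace and stop on an object; FORCE is the grip in N (left out, the last holds). Time passes only in rows, so rows that do not move let the fingers close. It gives the time, the measured TCP pose, the force and the opening at its end, in the units of the state.
- env.state(): the state, without advancing time (a new reading comes with each control period).
- env.capture(name): name is "scene" or "side" or "wrist"; returns a dict with "pixels" (400x640x3 uint8, blue, green, red), "K" (3x3 intrinsics, pixels), "R" (3x3) and "t" (3): a world point X has camera coordinates R X + t. Camera axes: x right, y down, z forward; pixel columns grow to the right and rows downward; lengths in mm; the calibration is good to about 2 mm. A picture is of the moment at which its call begins. There is no depth.
- env.close_job(): hands the job in, once; it reports no verdict.
The state is a dict: "time": time; "joint_positions": joint angles; "joint_vel": joint speeds; "joint_torque": joint torques, N m; "ee_pos": TCP position; "tool_rot": TCP orientation; "wrist_force": force on the tool from outside, world axes, zero at the start; "wrist_torque": the same for the moment, N m; "grip_width": opening from 0.0 (shut) to 1.0 (fully open).
Only numpy, scipy, OpenCV 4.12 (cv2) and the standard library are available. Lean on these libraries where they do the work, as an engineer would, in place of code of your own. Each camera call takes 0.05 s, during which the arm holds its last target.

TASK

Show the apprentice the next bore check by pointing only: bring the fingertips to about 2 cm directly above the thickest of the four standing steel plug gauges and hold still there for two seconds, then do the same above the bore of the block with the widest bore. Touch, move or lift nothing on the bench, and do not bring the fingertips low over any of the other plug gauges or blocks on the way. Finish with the hand raised so that the fingertips are at least 20 cm above the bench.

Things in the scene. Friction and masses are not known exactly. Their poses are not given: they have to be found in the camera images.
- plug32_top (a point): centre of the top face of a plain solid steel cylinder (plug gauge) standing loose on end on the bench, 32 mm diameter, 60 mm tall: the thickest of the four. Its z axis points up.
- plug22_top (a point): centre of the top face of a plain solid steel cylinder (plug gauge) standing loose on end on the bench, 22 mm diameter, 75 mm tall: the second thickest. Its z axis points up.
- plug17_top (a point): centre of the top face of a plain solid steel cylinder (plug gauge) standing loose on end on the bench, 17 mm diameter, 85 mm tall: the second thinnest, and the tallest. Its z axis points up.
- plug13_top (a point): centre of the top face of a plain solid steel cylinder (plug gauge) standing loose on end on the bench, 13 mm diameter, 70 mm tall: the thinnest. Its z axis points up.
- block33_mouth (a point): centre of the bore's mouth, level with the top face, of a loose square bare-aluminium block 56 x 56 mm, 30 mm tall, lying flat on the bench, with one upright through bore of 33 mm: the widest bore of the three. Its z axis points up.
- block23_mouth (a point): centre of the bore's mouth, level with the top face, of a loose square bare-aluminium block 56 x 56 mm, 30 mm tall, lying flat on the bench, with one upright through bore of 23 mm: the middle bore. Its z axis points up.
- block14_mouth (a point): centre of the bore's mouth, level with the top face, of a loose square bare-aluminium block 56 x 56 mm, 30 mm tall, lying flat on the bench, with one upright through bore of 14 mm: the narrowest bore. Its z axis points up.
Not all that is in view belongs to the job. Leave any blue or red look-alike of the part that bears block23_mouth alone. What is shaped like the part that bears plug17_top but pink is not meant.

How it is judged (in metres and radians):
On the way, in this order (a step that is already met when the one before it is completed fails the run):
1. the fingers point at the thickest plug gauge from just above it for 1.5 s (grasp point within 20 mm sideways of its axis and 12 to 70 mm above its top) (horizontal distance between the grasp point and plug32_top below 0.02 m and z of the grasp point in the frame of plug32_top between 0.012 and 0.07 m), for 1.5 s.
2. the fingers point at the widest bore from just above it for 1.5 s (grasp point within 20 mm sideways of its axis and 12 to 70 mm above its mouth) (horizontal distance between the grasp point and block33_mouth below 0.02 m and z of the grasp point in the frame of block33_mouth between 0.012 and 0.07 m), for 1.5 s.
At the end, for the whole second after the job is handed in: The grasp point is more than 180 mm above the bench, and all four plug gauges and three blocks stand where they began, within 5 mm, upright within 0.05 rad (height (world z) of the grasp point above 0.18 m and distance of each of plug32_top, plug22_top, plug17_top, plug13_top, block33_mouth, block23_mouth, block14_mouth from where it was at the start of the episode below 0.005 m and angle between each of plug32_top, plug22_top, plug17_top, plug13_top, block33_mouth, block23_mouth, block14_mouth's own z axis and vertical below 0.05 rad); the robot touches nothing.
It fails at once if the robot touches anything (more than 0.3 N) (contact force between any of the fingers, the arm and anything else above 0.3 N).
It fails at once if a plug gauge or block is moved or lifted by more than 5 mm (distance of any of plug32_top, plug22_top, plug17_top, plug13_top, block33_mouth, block23_mouth, block14_mouth from where it was at the start of the episode above 0.005 m).
It fails at once if the fingertips are brought low over one of the other plugs or blocks (grasp point within 20 mm sideways of its top centre and less than 60 mm above it) ((horizontal distance between the grasp point and plug22_top below 0.02 m and z of the grasp point in the frame of plug22_top below 0.06 m) or (horizontal distance between the grasp point and plug17_top below 0.02 m and z of the grasp point in the frame of plug17_top below 0.06 m) or (horizontal distance between the grasp point and plug13_top below 0.02 m and z of the grasp point in the frame of plug13_top below 0.06 m) or (horizontal distance between the grasp point and block23_mouth below 0.02 m and z of the grasp point in the frame of block23_mouth below 0.06 m) or (horizontal distance between the grasp point and block14_mouth below 0.02 m and z of the grasp point in the frame of block14_mouth below 0.06 m)).
It also fails if it takes over 45 s, if anything falls off the work surface, if the arm or the gripper's body presses on something with over 40 N, if the wrist force passes 120 N, or if a joint passes its speed limit or range.

## Working session

There is one attempt and no reset: what is moved stays moved. The work goes in short steps, Python scripts to look and compute and a shell command to move; the robot and the scene stay as the last step left them, time stands still between calls to the robot, and variables do not carry over. Pictures are saved under pics/ and viewed, and the job is handed in when it is done.

```bash
mkdir -p pics; ls; cat > h.py <<'E'
import numpy as np,cv2
from workcell import env
def cap(n,f):
    c=env.capture(n); np.savez('pics/'+f+'.npz',**c); cv2.imwrite('pics/'+f+'.png',np.array(c['pixels'])); return c
def ray(f,u,v,z):
    c=np.load('pics/'+f+'.npz'); R=c['R'];t=c['t'];o=-R.T@t; d=R.T@np.linalg.inv(c['K'])@np.array([u,v,1.]); return o+d*(z-o[2])/d[2]
def proj(f,X):
    c=np.load('pics/'+f+'.npz'); p=c['K']@(c['R']@np.array(X,float)+c['t']); return p[:2]/p[2]
E
python3 - <<'E'
from h import *
for n in("scene","side","wrist"): cap(n,n+"1")
s=env.state();print(s['time'],s['ee_pos'],s['tool_rot'],s['grip_width'])
E
```

```text
pics
0.15 [ 195.51300749 -619.39512605  199.59177234] [ 9.88330398e-01  1.52323539e-01 -1.45196914e-04 -7.37040988e-04] 0.9996225285151416
```

View pics/scene1.png

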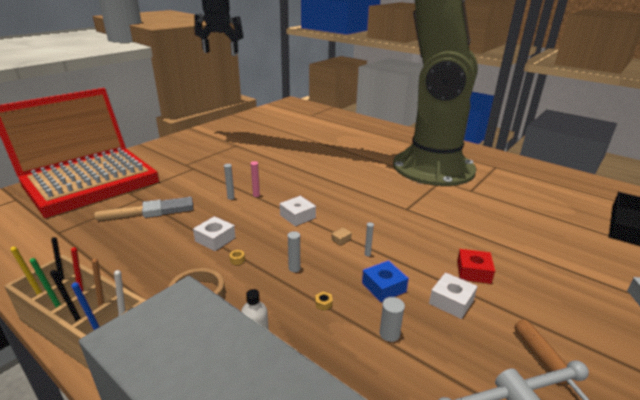

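View pics/side1.png

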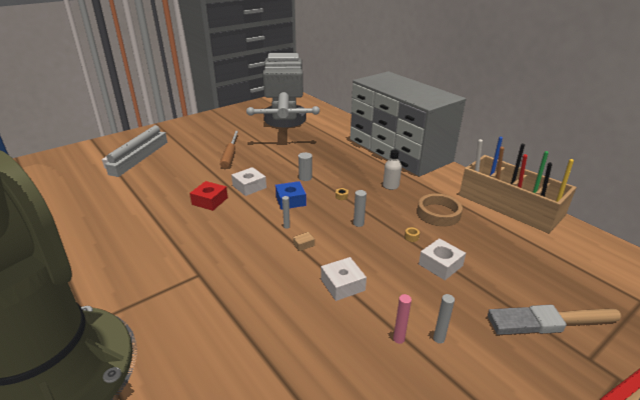

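View pics/wrist1.png

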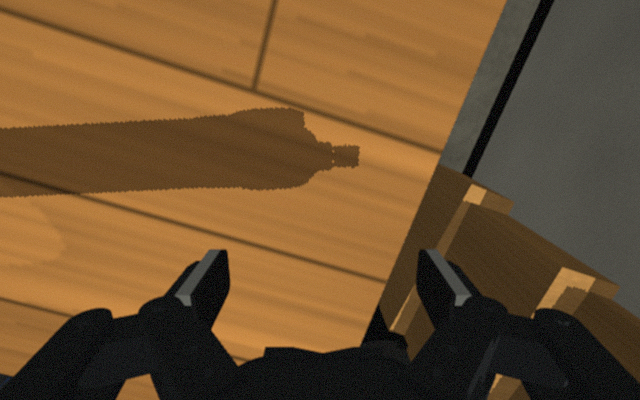

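In the scene view the plugs are at (392,318) thick, (294,252), (229,182) and (369,240), with the pink look-alike at (255,180). The white blocks are at (214,233), (298,210) and (454,295), and the blue (385,280) and red (476,265) ones are look-alikes. By eye the targets are plug (392,318) and block (214,233). I'll check both in close crops.

```bash
python3 - <<'E'
from h import *
a=cv2.imread('pics/scene1.png');b=cv2.imread('pics/side1.png')
f=lambda im,x,y,w=64:cv2.resize(im[y-35:y+35,x-35:x+35],(260,260),interpolation=cv2.INTER_CUBIC)
cv2.imwrite('pics/crop1.png',np.vstack([np.hstack([f(a,214,233),f(a,454,295),f(a,392,318)]),np.hstack([f(b,442,258),f(b,249,181),f(b,305,167)])]))
E
```

```text
(no output)
```

View pics/crop1.png

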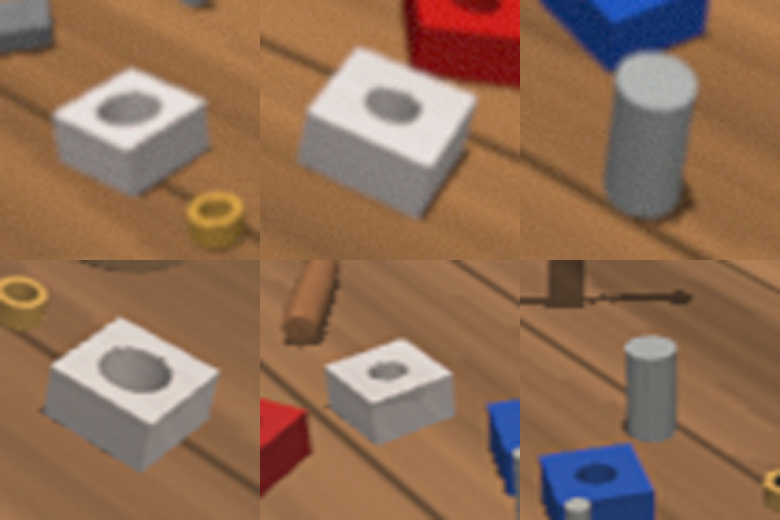

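Block (214,233) has the widest bore relative to its face, and the plug at (392,318) is clearly the thickest. Next I'll locate everything in both views.

```bash
python3 - <<'E'
from h import *
L=dict(p32=((393.6,304.5),(305,155.7),60),b33=((214,227.1),(443.3,252.6),30),p22=((294,235),(360,193),75),p17=((228.5,166),(447,298),85),p13=((369.5,225),(286,199),70),b14=((298,206),(343,272),30),b23=((454,290),(249,175),30),pink=((255,164),(404,299),85))
for k,(a,b,z) in L.items(): print(k,ray('scene1',*a,z).round(1),ray('side1',*b,z).round(1))
from scipy.spatial.transform import Rotation as Ro
s=env.state();print(Ro.from_quat(s['tool_rot']).as_matrix().round(4),s['ee_pos'],s['joint_positions'])
E
```

```text
p32 [595.4 213.7  60. ] [592.5 209.9  60. ]
b33 [ 603.7 -183.6   30. ] [ 601.8 -188.2   30. ]
p22 [571.5  -0.9  75. ] [567.8  -4.4  75. ]
p17 [ 472.9 -284.2   85. ] [ 468.7 -290.8   85. ]
p13 [452.5  79.   70. ] [446.1  71.6  70. ]
b14 [ 435.1 -111.2   30. ] [ 429.4 -118.4   30. ]
b23 [473.4 259.5  30. ] [469.2 257.4  30. ]
pink [ 426.9 -247.1   85. ] [ 420.2 -255.7   85. ]
[[ 9.536e-01  3.011e-01 -5.000e-04]
 [ 3.011e-01 -9.536e-01  1.400e-03]
 [-1.000e-04 -1.500e-03 -1.000e+00]] [ 195.51300749 -619.39512605  199.59177234] [ 1.27911399  0.32161515 -0.07012399  1.45141021  0.02258352  1.37085685
 -0.05690327]
```

```bash
python3 - <<'E'
from h import *
for n,f,u,v in [('case near',"scene1",158,178),('case l',"scene1",30,210),('lid right base','scene1',127,150),('cab','side1',430,168),('cab r','side1',458,145),('cab l','side1',352,117),('bottle','side1',392,187),('penbox','side1',462,195),('vise','side1',283,140)]:
    print(n,ray(f,u,v,0).round())
# heights: lid top corner
print(ray('scene1',108,92,120).round(), ray('scene1',108,92,200).round())
c=np.load('pics/side1.npz');print(proj('side1',[800,0,150]),proj('side1',[800,100,0]))
E
python3 -m jog '0 0 0 0 0 -2 0; 0 0 0 0 0 0 0'
```

```text
case near [ 522. -508.    0.]
case l [ 792. -583.    0.]
lid right base [ 477. -730.    0.]
cab [868.  62.   0.]
cab r [1031.  101.    0.]
cab l [930. 425.   0.]
bottle [728.  56.   0.]
penbox [828. -65.   0.]
vise [668. 417.   0.]
[ 408. -910.  120.] [ 539. -631.  200.]
[441.55578211 126.87378692] [399.67456806 170.21988187]
time: 0.4
ee_pos: [195.6, -620.0, 202.6]
tool_rot: [0.988, 0.152, -0.0, 0.0]
wrist_force: [-0.4, 1.8, 0.0]
grip_width: 0.602
```

```bash
python3 -m jog '0 0 0 20 -9 -2 0; 0 0 0 40 -18 -4 0; 0 0 0 45 -21 -4 0; 0 0 0 50 -23 -4 0; 0 0 0 50 -23 -4 0; 0 0 0 50 -23 -4 0; 0 0 0 50 -23 -4 0; 0 0 0 44 -21 0 0'
```

```text
time: 1.4
ee_pos: [482.6, -357.6, 229.3]
tool_rot: [0.988, 0.154, 0.001, 0.0]
wrist_force: [0.2, -0.0, -1.0]
grip_width: -0.001
```

```bash
python3 -m jog '0 0 0 23 -43 0 0; 0 0 0 23 -43 0 0; 0 0 0 23 -43 0 0; 0 0 0 23 -43 0 0; 0 0 0 23 -43 0 0; 0 0 0 23 -43 0 0; 0 0 0 23 -43 0 0; 0 0 0 23 -43 0 0' && python3 -m jog '0 0 0 23 -43 0 0; 0 0 0 23 -43 0 0; 0 0 0 23 -43 0 0; 0 0 0 13 -23 0 0; 0 0 0 7 -12 0 0; 0 0 0 0 0 0 0; 0 0 0 0 0 0 0'
python3 - <<'E'
from h import *
for n in("scene","side","wrist"): cap(n,n+"2")
a=cv2.imread('pics/scene2.png');w=cv2.imread('pics/wrist2.png')
cv2.imwrite('pics/w2.png',np.vstack([cv2.resize(w,(480,300)),cv2.resize(a,(480,300))]))
from scipy.spatial.transform import Rotation as Ro
s=env.state();M=Ro.from_quat(s['tool_rot']).as_matrix();print(s['ee_pos'],M.round(4),s['joint_positions'].round(2))
print(M.T@(np.array([594,212,130])-s['ee_pos']), proj('wrist2',[594,212,60]),proj('wrist2',[473,259,30]))
E
```

```text
time: 2.4
ee_pos: [551.4, 25.6, 228.8]
tool_rot: [0.988, 0.153, 0.0, 0.0]
wrist_force: [0.9, 0.0, 0.5]
grip_width: 0.004
time: 3.28
ee_pos: [587.5, 203.8, 228.4]
tool_rot: [0.988, 0.151, -0.0, 0.001]
wrist_force: [0.5, -0.6, -0.3]
grip_width: -0.001
[587.68269199 203.75705872 228.49219187] [[ 9.543e-01  2.989e-01  3.000e-04]
 [ 2.989e-01 -9.543e-01 -9.000e-04]
 [ 0.000e+00  9.000e-04 -1.000e+00]] [ 0.17  0.32 -0.69  1.46  0.21  1.43 -1.79]
[ 8.4900487  -6.06652574 98.48696695] [317.36243385 159.78885754] [254.00446241 234.56353725]
```

View pics/w2.png

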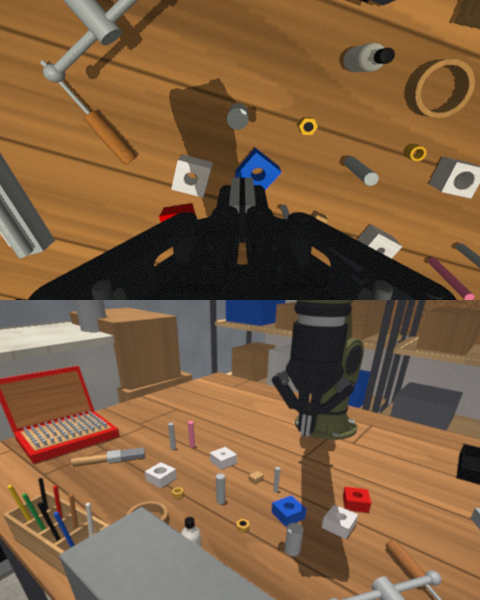

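The wrist view shows the thick plug's top at about (237,116) in the scaled picture, close to the predicted (238,120). I'll use it to refine the position.

```bash
python3 - <<'E'
from h import *
w=cv2.imread('pics/wrist2.png')
cv2.imwrite('pics/w3.png',np.hstack([cv2.resize(w[120:190,280:350],(390,390),interpolation=2),cv2.resize(w[200:270,580:640],(334,390),interpolation=2)]))
E
```

```text
(no output)
```

View pics/w3.png

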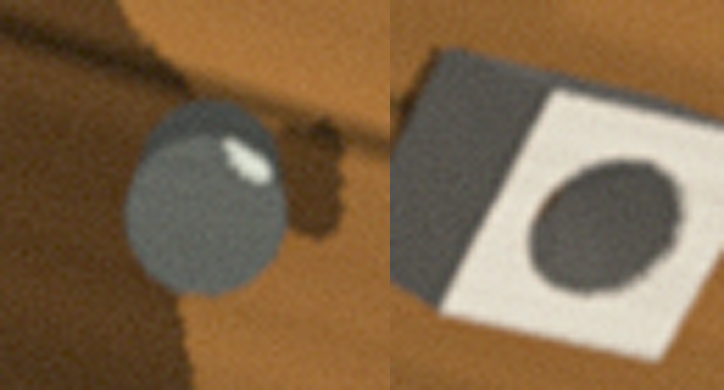

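```bash
python3 -c "
from h import *
print(ray('wrist2',317,158.6,60),ray('wrist2',619,240.8,30))"
python3 -m jog '0 0 0 4 -3 10 0; 0 0 0 4 -3 25 0; 0 0 0 0 0 30 0; 0 0 0 0 0 25 0; 0 0 0 0 0 20 0; 0 0 0 0 0 10 0; 0 0 0 0 0 0 0; 0 0 0 0 0 0 0'
python3 - <<'E'
from h import *
for n in("scene","side","wrist"): cap(n,n+"3")
a=cv2.imread('pics/scene3.png')[200:360,300:500];w=cv2.imread('pics/side3.png')[60:220,210:410]
cv2.imwrite('pics/w4.png',np.hstack([cv2.resize(w,(400,320)),cv2.resize(a,(400,320))]))
print(env.state()['ee_pos'],env.state()['wrist_force'])
E
```

```text
[595.12655678 212.75784854  60.        ] [ 603.59406944 -186.73498521   30.        ]
time: 4.42
ee_pos: [593.9, 213.8, 109.4]
tool_rot: [0.988, 0.152, 0.001, -0.0]
wrist_force: [0.3, 0.2, -0.0]
grip_width: 0.002
[593.78295642 213.79381304 109.36992069] [ 0.13880806  0.34499064 -0.51573731]
```

View pics/w4.png

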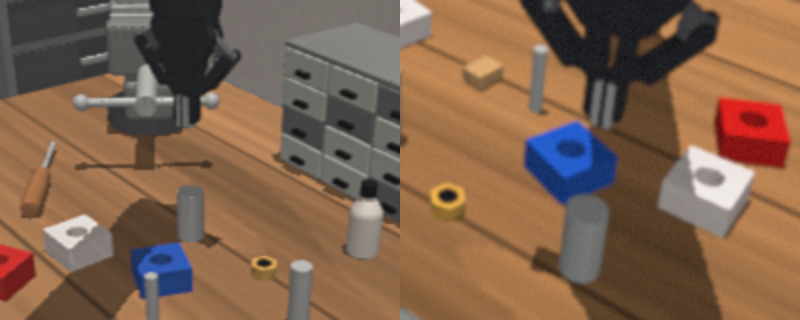

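The fingertips look higher above the plug than 49 mm, so I'll compare the projected TCP with the tip pixels.

```bash
python3 - <<'E'
from h import *
P=env.state()['ee_pos']
for f in('scene3','side3','wrist3'): print(f,proj(f,P),proj(f,[594,213,60]),proj(f,[594,213,0]))
w=cv2.imread('pics/wrist3.png'); cv2.imwrite('pics/w5.png',w)
E
```

```text
scene3 [397.90824972 277.66170858] [393.64036527 303.74223326] [389.53075743 332.93994535]
side3 [304.13793822 135.34762205] [304.73001755 155.01515428] [305.08087436 177.44244389]
wrist3 [323.58062543 228.16020789] [324.51747546 201.96777347] [324.15510698 181.5079626 ]
```

View pics/wrist3.png

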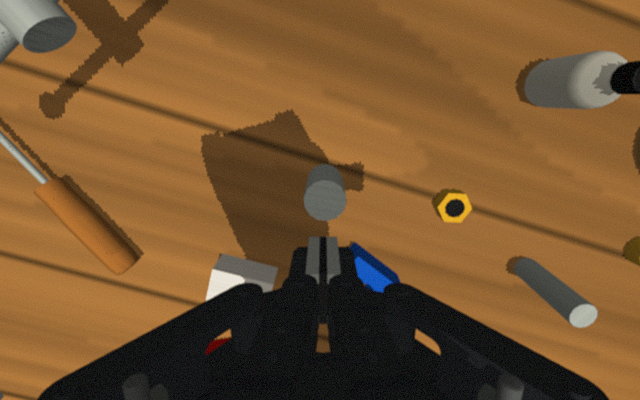

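```bash
python3 - <<'E'
from h import *
a=cv2.imread('pics/scene3.png')[220:320,360:440];w=cv2.imread('pics/side3.png')[80:180,265:345]
for im,p in((a,(397.9-360,277.7-220)),(w,(304.1-265,135.3-80))): im[int(p[1]+.5),int(p[0]+.5)]=(0,255,255)
cv2.imwrite('pics/w6.png',np.hstack([cv2.resize(i,(400,500),interpolation=0) for i in(a,w)]))
s=env.state();print(s['ee_pos'],s['joint_vel'].round(4))
E
```

```text
[593.78295642 213.79381304 109.36992069] [-0.0004  0.002   0.0026  0.0065  0.0005 -0.0002  0.001 ]
```

View pics/w6.png

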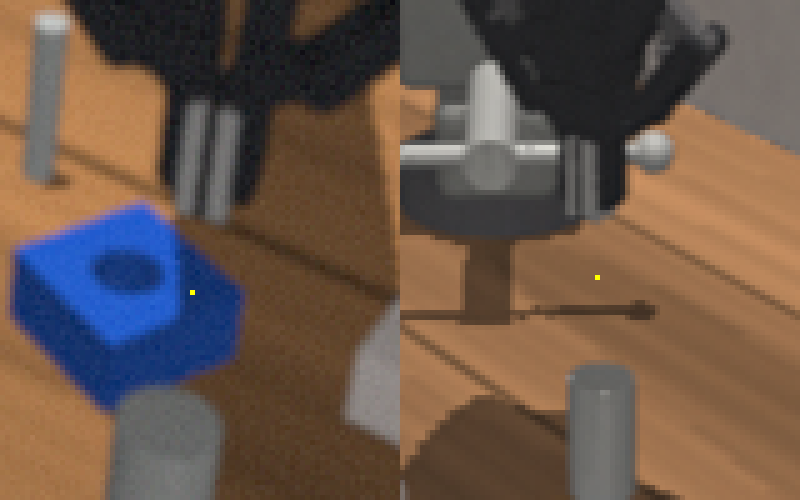

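```bash
cat >> h.py <<'E'
def tri(*obs):
    A=[]
    for f,u,v in obs:
        c=np.load('pics/'+f+'.npz');P=c['K']@np.c_[c['R'],c['t']];A+=[u*P[2]-P[0],v*P[2]-P[1]]
    X=np.linalg.svd(np.array([a/np.linalg.norm(a) for a in A]))[2][-1];return X[:3]/X[3]
E
python3 - <<'E'
from h import *
X=tri(('scene3',400.6,263.6),('side3',303,123));print(X,proj('scene3',X),proj('side3',X))
X=tri(('scene3',400.6,263.6),('side3',303,123),('wrist3',323,238));print(X,proj('wrist3',X))
Y=tri(('scene1',393.6,304.5),('side1',305,155.7));print(Y)
c=np.load('pics/wrist3.npz');print(-c['R'].T@c['t'],c['R'].T[:,2])
E
```

```text
[595.54835564 215.7003041  136.97528416] [400.71635649 263.18894192] [304.09021601 123.46459643]
[595.23828844 214.70164982 137.03138652] [322.88352996 246.59576288]
[594.08597451 213.11661996  58.33337337]
[663.36592678 236.36708055 283.05081934] [-0.27462251 -0.08684844 -0.95762196]
```

```bash
python3 - <<'E'
from h import *
for f in('scene3','side3','wrist3'):
    c=np.load('pics/'+f+'.npz');print(f,(-c['R'].T@c['t']).round())
    for s in(-11,0,11):
        print(s,[proj(f,[593.8+s*.9536,213.8+s*.30,z]).round(1).tolist() for z in(109,116,122,129,137)])
w=cv2.imread('pics/wrist3.png')[200:300,270:390];cv2.imwrite('pics/w7.png',cv2.resize(w,(720,600),interpolation=0))
E
```

```text
scene3 [1028.  412.  498.]
-11 [[399.5, 273.2], [400.1, 269.3], [400.5, 266.0], [401.1, 262.0], [401.8, 257.4]]
0 [[397.9, 277.9], [398.4, 274.0], [398.9, 270.6], [399.5, 266.6], [400.1, 262.0]]
11 [[396.2, 282.7], [396.7, 278.8], [397.2, 275.4], [397.8, 271.4], [398.4, 266.7]]
side3 [  63. -523.  529.]
-11 [[301.2, 137.2], [301.2, 134.3], [301.1, 131.8], [301.1, 128.9], [301.0, 125.6]]
0 [[304.1, 135.5], [304.1, 132.6], [304.1, 130.2], [304.0, 127.3], [304.0, 123.9]]
11 [[307.0, 133.8], [307.0, 131.0], [307.0, 128.5], [306.9, 125.6], [306.9, 122.3]]
wrist3 [663. 236. 283.]
-11 [[323.5, 244.9], [323.6, 250.3], [323.6, 255.2], [323.6, 261.3], [323.7, 269.0]]
0 [[323.6, 227.9], [323.6, 232.7], [323.6, 237.1], [323.7, 242.6], [323.7, 249.5]]
11 [[323.6, 210.2], [323.7, 214.5], [323.7, 218.4], [323.7, 223.2], [323.8, 229.3]]
```

View pics/w7.png

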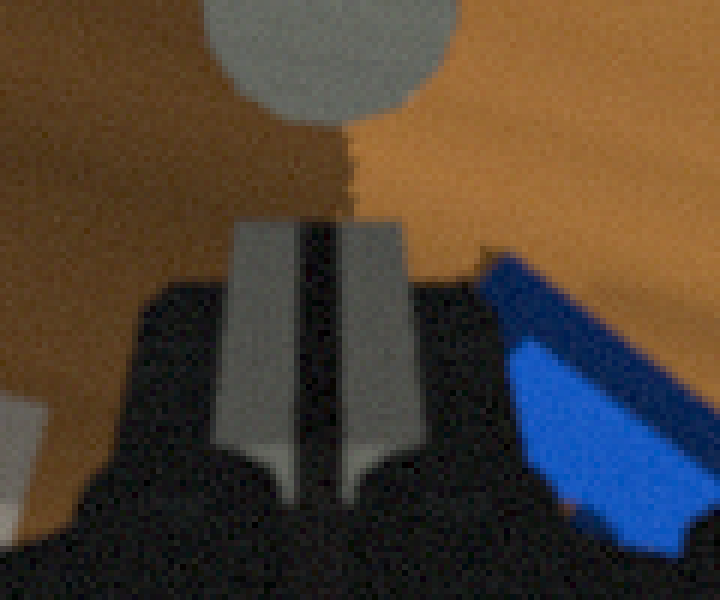

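In all three views the visible tips are about 30 mm above the reported TCP, while x and y agree. I'll pick a height that meets the limits under both readings: reported z of about 75 puts the grasp point 34 mm above the plug by the state, or about 64 mm by the pictures. I'll hold there and measure again.

```bash
python3 -m jog '0 0 0 0 1 12 0; 0 0 0 0 0 12 0; 0 0 0 0 0 7 0; 0 0 0 0 0 3 0; 0 0 0 0 0 0 0; 0 0 0 0 0 0 0'
python3 - <<'E'
from h import *
for n in("scene","side","wrist"): cap(n,n+"4")
P=env.state()['ee_pos'];print(P,[proj(f,P).round(1) for f in('scene4','side4','wrist4')])
for f in('scene4','side4','wrist4'):
    c=np.load('pics/'+f+'.npz')
    for s in(-11,11):print(f,s,[proj(f,[P[0]+s*.95,P[1]+s*.3,P[2]+z]).round(1).tolist() for z in(0,10,20,30)])
a=cv2.imread('pics/scene4.png')[240:340,360:440];w=cv2.imread('pics/side4.png')[100:200,265:345];v=cv2.imread('pics/wrist4.png')[180:280,280:360]
cv2.imwrite('pics/w8.png',np.hstack([cv2.resize(i,(260,325),interpolation=0) for i in(a,w,v)]))
E
```

```text
time: 5.32
ee_pos: [593.8, 212.7, 74.8]
tool_rot: [0.988, 0.152, 0.0, -0.0]
wrist_force: [-0.2, -0.2, -0.2]
grip_width: 0.001
[593.73959058 212.60383788  74.73459456] [array([394.6, 295.9]), array([304.7, 149.4]), array([323.7, 228.1])]
scene4 -11 [[396.2, 291.1], [396.9, 285.9], [397.7, 280.6], [398.5, 275.2]]
scene4 11 [[392.9, 300.9], [393.6, 295.5], [394.4, 290.2], [395.1, 284.7]]
side4 -11 [[301.8, 151.1], [301.7, 147.2], [301.6, 143.2], [301.6, 139.1]]
side4 11 [[307.5, 147.6], [307.4, 143.7], [307.4, 139.7], [307.3, 135.7]]
wrist4 -11 [[323.6, 245.1], [323.7, 253.0], [323.8, 261.6], [323.8, 271.4]]
wrist4 11 [[323.7, 210.5], [323.8, 216.7], [323.8, 223.6], [323.9, 231.4]]
```

View pics/w8.png

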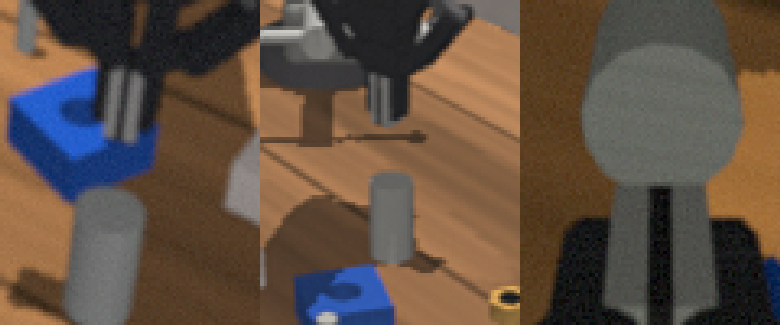

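Same result here: the visible tips are about 25–35 mm above the reported TCP and centred on the plug axis. I'll go 5 mm lower to keep margin under both readings, then hold.

```bash
python3 -m jog '0 0 0 0 0 3 0; 0 0 0 0 0 2 0; 0 0 0 0 0 0 0; 0 0 0 0 0 0 0; 0 0 0 0 0 0 0; 0 0 0 0 0 0 0; 0 0 0 0 0 0 0; 0 0 0 0 0 0 0'
python3 -m jog '0 0 0 0 0 0 0; 0 0 0 0 0 0 0; 0 0 0 0 0 0 0; 0 0 0 0 0 0 0; 0 0 0 0 0 0 0; 0 0 0 0 0 0 0; 0 0 0 0 0 0 0; 0 0 0 0 0 0 0'
python3 -m jog '0 0 0 0 0 0 0; 0 0 0 0 0 0 0; 0 0 0 0 0 0 0; 0 0 0 0 0 0 0; 0 0 0 0 0 0 0; 0 0 0 0 0 0 0; 0 0 0 0 0 0 0; 0 0 0 0 0 0 0'
python3 -m jog '0 0 0 0 0 -15 0; 0 0 0 0 0 -30 0; 0 0 0 0 0 -40 0; 0 0 0 0 0 -40 0; 0 0 0 0 0 -25 0; 0 0 0 0 0 0 0; 0 0 0 0 0 0 0'
```

```text
time: 6.48
ee_pos: [593.5, 212.5, 69.4]
tool_rot: [0.988, 0.152, 0.0, 0.0]
wrist_force: [0.0, -0.6, -0.3]
grip_width: 0.001
time: 7.48
ee_pos: [593.5, 212.5, 69.4]
tool_rot: [0.988, 0.152, -0.0, 0.0]
wrist_force: [-0.5, -1.2, -0.3]
grip_width: 0.0
time: 8.48
ee_pos: [593.6, 212.5, 69.4]
tool_rot: [0.988, 0.152, 0.0, 0.0]
wrist_force: [0.2, -0.6, -0.3]
grip_width: -0.002
time: 9.35
ee_pos: [593.2, 212.3, 218.9]
tool_rot: [0.988, 0.152, -0.0, 0.0]
wrist_force: [0.0, 0.1, -0.5]
grip_width: 0.0
```

```bash
python3 -m jog '0 0 0 -5 18 0 0; 0 0 0 -12 42 0 0; 0 0 0 -13 46 0 0; 0 0 0 -13 46 0 0; 0 0 0 -13 46 0 0; 0 0 0 -13 46 0 0; 0 0 0 -13 46 0 0; 0 0 0 -13 43 0 0' && python3 -m jog '0 0 0 -10 33 0 0; 0 0 0 -5 17 0 0; 0 0 0 0 0 0 0; 0 0 0 0 0 0 0; 0 0 0 0 0 0 0'
python3 - <<'E'
from h import *
cap('wrist','wrist5')
from scipy.spatial.transform import Rotation as Ro
s=env.state();M=Ro.from_quat(s['tool_rot']).as_matrix();print(s['ee_pos'],M.T@(np.array([603,-186.5,40])-s['ee_pos']),proj('wrist5',[603,-186.5,30]))
E
```

```text
time: 10.35
ee_pos: [601.8, -137.3, 218.2]
tool_rot: [0.988, 0.151, -0.001, 0.0]
wrist_force: [0.3, 0.8, -0.5]
grip_width: -0.002
time: 10.98
ee_pos: [604.3, -183.6, 219.6]
tool_rot: [0.988, 0.154, 0.0, -0.0]
wrist_force: [-0.1, 0.6, -0.2]
grip_width: 0.001
[ 604.22119087 -183.97135032  219.59813767] [ -1.98412122   2.06846783 179.59721918] [325.2879318  165.55360961]
```

View pics/wrist5.png

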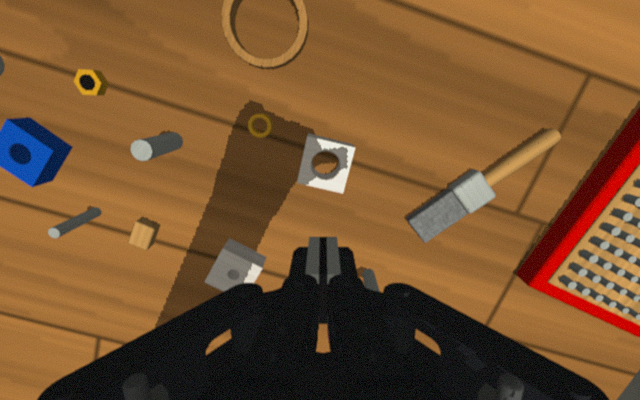

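The bore is at (326,164) against the predicted (325,166), so the aim is good. I'll descend to a reported z of about 41, with the same margins as for the plug.

```bash
python3 -m jog '0 0 0 -2 2 15 0; 0 0 0 0 0 30 0; 0 0 0 0 0 35 0; 0 0 0 0 0 30 0; 0 0 0 0 0 20 0; 0 0 0 0 0 10 0; 0 0 0 0 0 0 0; 0 0 0 0 0 0 0'
python3 -m jog '0 0 0 0 0 12 0; 0 0 0 0 0 12 0; 0 0 0 0 0 8 0; 0 0 0 0 0 5 0; 0 0 0 0 0 0 0; 0 0 0 0 0 0 0; 0 0 0 0 0 0 0; 0 0 0 0 0 0 0'
python3 - <<'E'
from h import *
for n in("scene","side","wrist"): cap(n,n+"6")
P=env.state()['ee_pos'];print(P)
a=cv2.imread('pics/scene6.png')[160:260,174:254];w=cv2.imread('pics/side6.png')[190:290,403:483];v=cv2.imread('pics/wrist6.png')[160:260,280:360]
cv2.imwrite('pics/w9.png',np.hstack([cv2.resize(i,(260,325),interpolation=0) for i in(a,w,v)]))
E
```

```text
time: 12.02
ee_pos: [603.6, -188.5, 80.6]
tool_rot: [0.988, 0.152, 0.001, 0.001]
wrist_force: [-0.1, -0.8, 0.5]
grip_width: -0.001
time: 13.02
ee_pos: [602.8, -188.4, 42.7]
tool_rot: [0.988, 0.152, 0.0, 0.0]
wrist_force: [-0.7, -0.0, -0.2]
grip_width: 0.0
[ 602.65656392 -188.39896119   42.52117537]
```

View pics/w9.png

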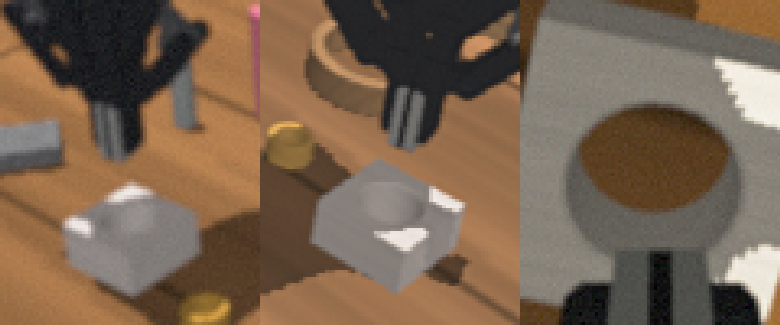

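```bash
python3 -c "
from h import *
print(tri(('scene6',210.9,208.6),('side6',448,236)))"
python3 -m jog '0 0 0 0 -1 2 0; 0 0 0 0 0 1 0; 0 0 0 0 0 0 0; 0 0 0 0 0 0 0; 0 0 0 0 0 0 0; 0 0 0 0 0 0 0; 0 0 0 0 0 0 0; 0 0 0 0 0 0 0'
python3 -m jog '0 0 0 0 0 0 0; 0 0 0 0 0 0 0; 0 0 0 0 0 0 0; 0 0 0 0 0 0 0; 0 0 0 0 0 0 0; 0 0 0 0 0 0 0; 0 0 0 0 0 0 0; 0 0 0 0 0 0 0'
python3 -m jog '0 0 0 0 0 0 0; 0 0 0 0 0 0 0; 0 0 0 0 0 0 0; 0 0 0 0 0 0 0; 0 0 0 0 0 0 0; 0 0 0 0 0 0 0; 0 0 0 0 0 0 0; 0 0 0 0 0 0 0'
python3 -m jog '0 0 0 0 0 -15 0; 0 0 0 0 0 -30 0; 0 0 0 0 0 -40 0; 0 0 0 0 0 -40 0; 0 0 0 0 0 -40 0; 0 0 0 0 0 -30 0; 0 0 0 0 0 -15 0; 0 0 0 0 0 0 0'
python3 -m jog '0 0 0 0 0 -5 0; 0 0 0 0 0 0 0; 0 0 0 0 0 0 0; 0 0 0 0 0 0 0'
python3 - <<'E'
from h import *
L=dict(scene1=0)
for n in("scene","side"): cap(n,n+"7")
a=cv2.imread('pics/scene7.png');b=cv2.imread('pics/side7.png')
cv2.imwrite('pics/w10.png',np.vstack([cv2.resize(i,(480,300)) for i in(a,b)]))
def d(i,x,y): 
    A,B=[cv2.imread(f'pics/{i}{k}.png',0)[y-22:y+22,x-22:x+22].astype(np.float32) for k in(1,7)]
    return cv2.phaseCorrelate(cv2.Laplacian(A,5),cv2.Laplacian(B,5))
for p in((392,318),(294,252),(229,182),(369,240),(214,233),(298,210),(454,295)): print(p,np.round(d('scene',*p)[0],2))
E
```

```text
[ 601.07587828 -190.55307745   68.66208782]
time: 14.18
ee_pos: [602.3, -187.4, 39.4]
tool_rot: [0.988, 0.152, -0.0, 0.0]
wrist_force: [0.0, -0.5, 0.6]
grip_width: 0.005
time: 15.18
ee_pos: [602.3, -187.4, 39.4]
tool_rot: [0.988, 0.152, -0.0, 0.0]
wrist_force: [-0.7, -0.1, 1.2]
grip_width: -0.0
time: 16.18
ee_pos: [602.3, -187.4, 39.4]
tool_rot: [0.988, 0.152, -0.0, 0.0]
wrist_force: [-0.2, -0.6, 0.1]
grip_width: 0.001
time: 17.18
ee_pos: [602.8, -187.3, 250.6]
tool_rot: [0.988, 0.152, 0.001, 0.001]
wrist_force: [-0.5, -0.4, -0.9]
grip_width: -0.002
time: 17.68
ee_pos: [602.2, -187.3, 253.9]
tool_rot: [0.988, 0.152, -0.0, -0.0]
wrist_force: [0.3, 1.4, 0.9]
grip_width: 0.001
(392, 318) [0.54 0.54]
(294, 252) [0.7 0.1]
(229, 182) [0.52 0.45]
(369, 240) [0.5  0.64]
(214, 233) [-0.11  0.75]
(298, 210) [-0.09  1.58]
(454, 295) [0.49 0.65]
```

View pics/w10.png

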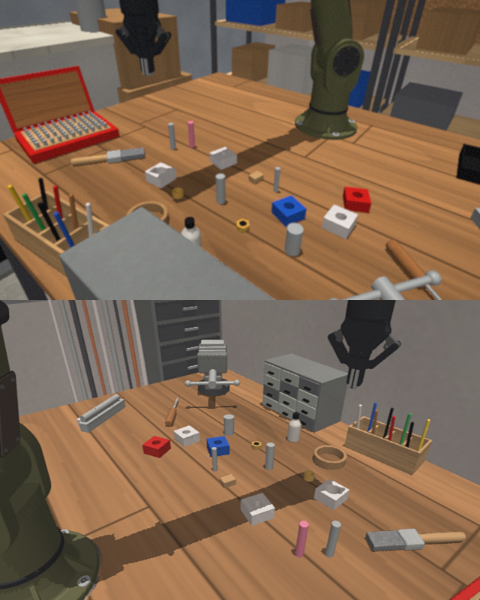

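Everything is where it was. The offset of about 0.5 px is common to the whole picture, and the larger shift on the block at (298,210) comes from the arm's shadow crossing it. The hand is high, so I'll hand in.

```bash
python3 -c "
from workcell import env
print(env.close_job())"
```

```text
the job is handed in; nothing more can be done
None
```

The pointing job is done and handed in, with no verdict reported. With the fingers shut, I held about 3 s each above the thickest plug (about 594, 213 mm) and then the widest bore (about 603, -187 mm). I then raised the hand to TCP z ≈ 254 mm, finishing at about 18 s.

- **What agreed:** The three camera views put both targets within a few mm of the reported hold positions. The wrist force stayed at noise level where it was read. The before-and-after pictures show no plug or block moved. The one larger image shift, about 1.6 px at the narrow-bore block, I put down to the arm's shadow falling on it.
- **What disagreed:** The pictures put the visible fingertips about 25–35 mm higher than the reported TCP. I could not settle which was right, so I chose heights that fit both:

| Reading | Fingertips above target | Grasp point above target (limit 12 to 70 mm) |
|---|---|---|
| Reported state | about 9 mm | about 28 mm |
| Pictures | about 35–44 mm | about 55–63 mm |

The "about 2 cm" fingertip height was therefore not met exactly by either reading.

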